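# Strip the seat holder from the valve test fixture

## Task

Unscrew the square-headed nut anticlockwise off the fixture's threaded stud, lift it clear and stand it head up in the parts tray; after that, lift the black valve seat holder off the stud and lay it flat in the same tray with its grip rib up. Set both down without dropping them, let go of them, and do not knock or shift the brass fitting in the tray, the chrome solenoid valve or the aluminium vacuum fitting.

Things in the scene. Friction and masses are not known exactly. Their poses are not given: they have to be found in the camera images.
- fixture: Test fixture, fixed: aluminium base plate 270 x 100 x 30 mm high with an upright threaded steel stud. Origin: on the stud's axis at bench level; z up, x along the plate (plate x = -125 to +145 mm, y = -50 to +50). At x = -100 mm stands a gauge column with a round head 48 mm across, top 136 mm above the bench.
- stud_top (a point): Centre of the stud's top end, 110 mm above the bench. Stud: smooth 20 mm core with a coarse right-handed two-start thread, 30 mm outside, on its lower part. The nut turned anticlockwise (seen from above) rises 20 mm per turn with 3 mm up-and-down play and little drag; it comes off after about 3.5 rad (3.1 to 3.9), turning on to 5 rad does no harm. Before that it cannot be pulled off. It stays where left.
- nut: Square-headed collar nut, plain steel, 72 mm tall, 0.22 to 0.42 kg: knurled round skirt 47 mm in diameter, 34 mm tall, a square head on top, open right through. Origin: centre of the skirt's lower end; z up its axis, x square to one pair of its flats. It starts loosely screwed down on the seat holder, origin 48 mm above the bench, x within 15 degrees of the fixture's x. Off the thread, it clears the stud when 62 mm above that.
- nut_head (a point): Centre of the nut's square head, on its axis 53 mm above its lower end. The head is 38 mm across its flats (nut x and y), 38 mm tall, from 34 to 72 mm above the lower end.
- holder: Black delrin valve seat holder, 0.15 to 0.29 kg: plate 150 x 56 x 18 mm, upright grip rib on top. Origin: centre of the plate's underside; x along the plate, z up. A 36 mm bore at x = -45 mm sits round the stud at the start, 3 mm play round the thread. It lies on the fixture's plate, underside 30 mm above the bench, x along the fixture's x. Centre of mass near x = 13 mm.
- holder_rib (a point): Centre of the exposed grip rib of the seat holder, at x = 40 mm, z = 35 mm of the holder. The rib runs along the holder's x from 10 to 70 mm, 14 mm thick, its top 52 mm above the underside (34 mm above the plate).
- tray: Open steel parts tray, fixed to the bench: 200 mm (x) by 260 mm (y) outside, 20 mm high, walls 4 mm, inner floor 4 mm above the bench. Origin: centre of its underside; z up. The brass swivel fitting already stands in it.
- swivel: Bystander: brass swivel fitting standing in the tray, 52 mm in diameter, 64 mm tall, with a short outlet 20 mm thick reaching 28 mm from its axis along its x. Origin: centre of its underside. Loose, to be left alone.
- valve: Bystander: chrome cryogenic solenoid valve standing on the bench between fixture and tray, 56 x 56 mm foot, pipe ends reaching 46 mm from the axis along its x, 128 mm tall. Origin: centre of its underside. Loose, to be left alone.
- vacfit: Bystander: dull aluminium vacuum tee standing on the bench between fixture and tray, flanges 54 mm in diameter, 90 mm tall, side branch reaching 52 mm from the axis along its x. Origin: centre of its underside. Loose, to be left alone. Farther off (0.77 m or more ahead) stands the fixed pump box, 183 mm tall.
Not all that is in view belongs to the job. Of the things that look like the holder, the smaller one is meant.

How it is judged:
By the outcome, as a careful person would: the job done as asked, in the order asked, and still so for the second after the job is handed in, with the robot touching nothing.
It also fails if it takes over 72 s, if anything falls off the work surface, if the arm or the gripper's body presses on something with over 40 N, if the wrist force passes 120 N, or if a joint passes its speed limit or range.

## Robot

A 7-joint arm with a two-finger parallel gripper is mounted at the origin on the work surface. World frame = base frame: x ahead of the robot, y to its left, z up, the work surface at z = 0. Lengths are in mm, angles in rad, forces in N, time in s.
With the tool pointing down it reaches from about 425 to 875 mm from the base axis. Payload 9.9 kg.
Tool frame: the origin (TCP) lies midway between the tips of the shut fingers; the grasp point (between the pads) lies 19 mm behind it; y points along the fingers, z is the direction in which the jaws open and shut, and the axes are right-handed (so a half turn about y gives the same grasp; the last joint's range is limited). The gripper opens to 85 mm and grips with 20 to 120 N. Pads are 22 mm wide; open, the fingers measure 114 mm over their backs; the gripper's body (76 mm by 85 mm) begins 54 mm behind the grasp point. The pads swing forward as they close: fully open they stand 13 mm farther back than shut.
Start: joints at [1.135, 0.576, 0.025, 1.437, -0.015, 1.129, -0.057], TCP at [232.601, -633.66, 231.289] pointing down, gripper open.
Joint ranges: [-2.76, 2.76], [-0.34, 2.15], [-1.52, 1.57], [0.19, 2.46], [-1.09, 4.23], [0.17, 1.99], [-2.82, 2.82]. Speed limits (rad/s): [2.22, 2.22, 3.01, 3.01, 3.14, 3.14, 3.14].

## Interface

Orientations are given as a 3x3 rotation matrix whose columns are the frame's x, y, z axes.
In Python, from station import status, grab_frame, get_calibration, job, models gives the robot as it stands.
- The arm moves only by the tool servo_tool, never from a script. Its argument "rows" is a list that holds one entry, the list of rows, each a list of 6 numbers: the shift along the world's x, y, z in mm, then the turn, a rotation vector about the world's x, y, z in rad. In form: [[[dx, dy, dz, wx, wy, wz], ...]]. A call has 1 to 20 rows; each row is the pose to reach, as a shift and turn from the pose commanded when the call began; what a row does not reach only later rows make up. A row lasts 1/10 s, in which the tool goes at most 50 mm and 8.59 degrees, less where a joint would pass 70% of its speed; a pose out of reach is approached as far as the arm can. A call with a gripper value outside its range is refused whole. "gripper" is the opening, from -1 (shut) to 1 (fully open), set as the call begins (left out, the last holds). The fingers move at their own pace and stop on an object; "squeeze" is the grip in N (left out, the last holds). Time passes only in rows, so rows that repeat a pose let the fingers close. It gives the time, the measured TCP pose, the force and the opening at its end, in the units of the state.
- status.state(): the state, without advancing time (a new reading comes with each control period).
- grab_frame(name): name is "side" or "top" or "wrist"; returns the picture (480x640x3 uint8, blue, green, red); there is no depth.
- get_calibration(name): a dict with "K" (3x3 intrinsics, pixels), "k1" (the pictures are not rectified: a ray, as slopes to the right and down, at radius r is drawn at 1 + k1 r^2 times it, then the intrinsics apply), "extrinsics" (4x4, takes a point from world to camera coordinates); the wrist camera has in their place "tool_from_camera" (4x4, takes a point from camera to tool coordinates, whose origin is the TCP and whose axes are the tool frame's). Camera axes: x right, y up, looking along -z (the intrinsics and any distortion apply to the point x, -y, -z); pixel columns grow to the right and rows downward; lengths in mm; the calibration is good to about 2 mm. A picture is of the moment at which its call begins: read the wrist's pose just before it. get_calibration takes no time and is no camera call.
- job.close_job(): hands the job in, once; it reports no verdict.
Trained networks look in the newest picture that a camera, given by its name, has taken for a name from the list of things; names that differ only in an ending like _2 or _b are one class to them, and where a whole thing is asked for, a point or a joint stands for the part that bears it (a point fixed in the world has none). Each returns a list of dicts, best first, with "confidence" (0 to 1); they miss things now and then, are a little off and sometimes report something else, mostly with a low value. They report only what shows in the picture. A call takes as long as a camera call. They do not tell look-alikes from the thing itself.
- models.spot_in(target, camera): "at" ([column, row] in pixels, amid what is visible of it).
- models.masks_of(target, camera): "mask" (480x640 bool, what is visible of it) and "at" ([column, row] in pixels, amid what is visible of it).
- models.spot_point(target, camera): "at" ([column, row] in pixels: a listed point, or the origin of a listed thing).
The state is a dict: "t": time; "joint_positions": joint angles; "dq": joint speeds; "effort": joint torques, N m; "tcp_pos": TCP position; "tcp_rot": TCP orientation; "wrist_force": force on the tool from outside, world axes, zero at the start; "ft_torque": the same for the moment, N m; "width": finger opening in mm.
Only numpy, scipy, OpenCV 4.12 (cv2) and the standard library are available. Lean on these libraries where they do the work, as an engineer would, in place of code of your own. Each camera call takes 0.05 s, during which the arm holds its last target.

## Working session

There is one attempt and no reset: what is moved stays moved. The work goes in short steps, Python scripts to look and compute and a tool call to move; the robot and the scene stay as the last step left them, time stands still between calls to the robot, and variables do not carry over. Pictures are saved under pics/ and viewed, and the job is handed in when it is done.

Besides the shell and the picture viewer there is one more tool, called as name([rows], argument=value, ...), one row to a line, values as JSON. servo_tool: Moves the arm, as the interface text tells. Its arguments: {"type":"object","properties":{"rows":{"type":"array"},"gripper":{"type":"number"},"squeeze":{"type":"number"}},"required":["rows"]}

```bash
ls; mkdir -p pics; python3 - <<'E'
from station import status, grab_frame, get_calibration, job, models
import cv2, numpy as np
s=status.state(); print({k:np.round(v,3).tolist() for k,v in s.items()})
for n in ["side","top","wrist"]:
    cv2.imwrite(f"pics/{n}0.png",grab_frame(n)); c=get_calibration(n); print(n,{k:np.round(v,4).tolist() for k,v in c.items()})
E
```

```text
pics
{'t': 0.0, 'joint_positions': [1.135, 0.577, 0.025, 1.438, -0.015, 1.129, -0.057], 'dq': [-0.001, 0.003, 0.0, -0.0, 0.0, 0.001, 0.003], 'effort': [0.0, -76.577, 2.25, -28.597, 0.015, 0.013, -0.0], 'tcp_pos': [232.458, -633.212, 230.425], 'tcp_rot': [[-0.939, -0.001, 0.345], [-0.345, 0.002, -0.939], [0.0, -1.0, -0.002]], 'wrist_force': [0.166, -0.231, 0.212], 'ft_torque': [0.026, -0.037, -0.053], 'width': 85.668}
side {'K': [[435.1995, 0.0, 317.9682], [0.0, 435.1995, 239.3209], [0.0, 0.0, 1.0]], 'k1': 0.0001, 'extrinsics': [[-0.9915, -0.1296, -0.0095, 469.3733], [0.0907, -0.7427, 0.6635, -104.0476], [-0.093, 0.657, 0.7481, -906.5979], [0.0, 0.0, 0.0, 1.0]]}
top {'K': [[606.7868, 0.0, 332.4485], [0.0, 606.7868, 237.6648], [0.0, 0.0, 1.0]], 'k1': 0.0351, 'extrinsics': [[0.0122, -0.9997, 0.02, -5.6155], [0.9971, 0.0137, 0.0752, -495.6405], [-0.0755, 0.019, 0.997, -1344.6176], [0.0, 0.0, 0.0, 1.0]]}
wrist {'K': [[360.4208, 0.0, 318.0824], [0.0, 360.4208, 233.4448], [0.0, 0.0, 1.0]], 'k1': -0.0282, 'tool_from_camera': [[0.0005, -0.9502, -0.3116, -78.9624], [-0.0009, 0.3116, -0.9502, -144.4694], [1.0, 0.0007, -0.0007, -1.2153], [0.0, 0.0, 0.0, 1.0]]}
```

View pics/side0.png

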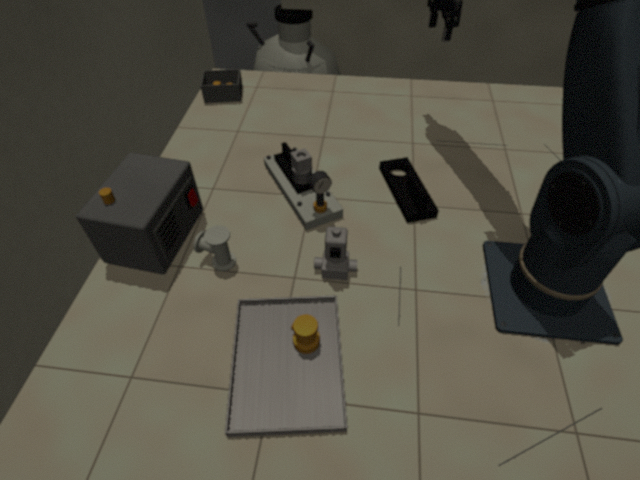

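View pics/top0.png

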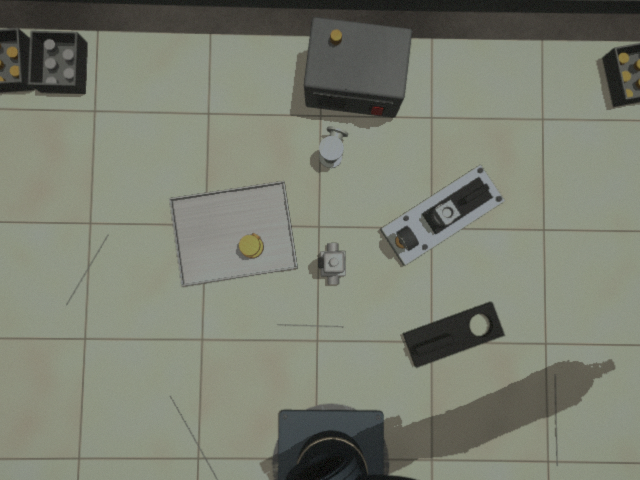

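View pics/wrist0.png

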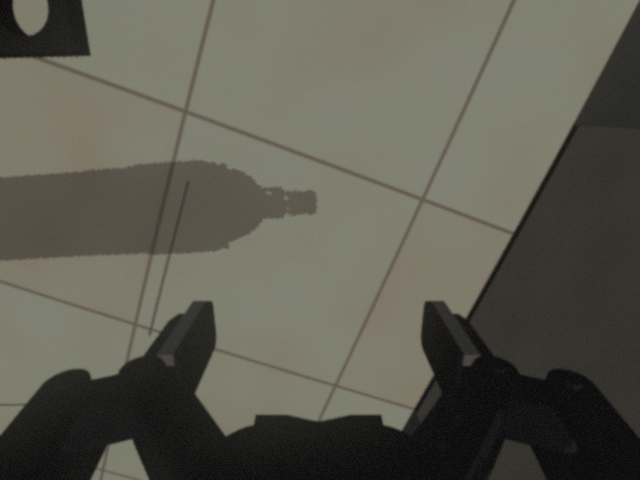

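The side and top views show the fixture with stud, nut and holder at top (445,212). The gauge column is at (405,240), the valve at (333,263), the vacuum fitting at (331,150), the brass fitting at (250,245) and the tray at (235,235).

The holder has one look-alike:
- **Top (465,200):** the black piece under the nut on the fixture, which is smaller.
- **Top (452,334):** a larger black plate lying alone on the bench.

The one on the stud is the one I want. The nut at (448,212) has no twin.

```bash
cat > h.py <<'E'
from station import status, grab_frame, get_calibration, job, models
import cv2, numpy as np
def cam(name, st=None):
    c=get_calibration(name); 
    if name!='wrist': E=np.array(c['extrinsics'])
    else:
        st=st or status.state(); T=np.eye(4); T[:3,:3]=st['tcp_rot']; T[:3,3]=st['tcp_pos']
        E=np.linalg.inv(T@np.array(c['tool_from_camera']))
    return np.array(c['K']),c['k1'],E
def proj(P,C):
    K,k1,E=C; P=np.atleast_2d(P); q=(E[:3,:3]@P.T).T+E[:3,3]; u=q[:,0]/-q[:,2]; v=-q[:,1]/-q[:,2]
    f=1+k1*(u*u+v*v); return np.c_[K[0,0]*u*f+K[0,2],K[1,1]*v*f+K[1,2]]
def back(uv,z,C):
    K,k1,E=C; uv=np.atleast_2d(np.array(uv,float)); d=np.array([k1,0,0,0,0.])
    n=cv2.undistortPoints(uv.reshape(-1,1,2),K,d).reshape(-1,2)
    D=np.c_[n[:,0],-n[:,1],-np.ones(len(n))]@E[:3,:3]; o=-E[:3,:3].T@E[:3,3]
    return o+D*((z-o[2])/D[:,2])[:,None]
E
python3 - <<'E'
from h import *
im=grab_frame('top'); C=cam('top')
cv2.imwrite('pics/topc1.png',cv2.resize(im[140:380,360:520],None,fx=4,fy=4,interpolation=cv2.INTER_CUBIC)[:600])
zs=dict(fixture=0,stud_top=110,nut=48,nut_head=101,holder=30,holder_rib=65,tray=0,swivel=0,valve=0,vacfit=0)
for n,z in zs.items():
    r=models.spot_point(n,'top')[:2]
    for q in r: print(n,np.round(q['at'],1),round(q['confidence'],2),np.round(back(q['at'],z,C)[0],1))
for n in ['holder','nut','tray','swivel','valve','vacfit','fixture']:
    for q in models.masks_of(n,'top')[:2]:
        m=q['mask'].astype(np.uint8); print(n,round(q['confidence'],2),m.sum(),cv2.minAreaRect(cv2.findNonZero(m)))
print(status.state()['t'])
E
```

```text
fixture [436.2 216.7] 0.82 [ 548.5 -236.5    0. ]
stud_top [445.1 210.4] 0.8 [ 549.7 -234.3  110. ]
stud_top [458.4 209. ] 0.35 [ 553.  -262.4  110. ]
nut [440.1 215.2] 0.8 [ 546.5 -235.9   48. ]
nut_head [447.8 213.1] 0.72 [ 545.1 -241.9  101. ]
holder [451.7 204.5] 0.79 [ 573.1 -265.6   30. ]
holder [453.6 335.7] 0.66 [ 281.7 -268.8   30. ]
holder_rib [433.8 344.1] 0.82 [ 266.2 -218.5   65. ]
holder_rib [476.6 195.5] 0.78 [ 589.  -312.5   65. ]
tray [237.  230.9] 0.78 [509.5 217.4   0. ]
swivel [254.4 246.5] 0.59 [474.6 177.3   0. ]
swivel [328.6 153.4] 0.52 [691.3  11.7   0. ]
valve [331.2 261.2] 0.93 [443.5   2.6   0. ]
vacfit [327.2 153.3] 0.66 [691.5  14.9   0. ]
holder 0.8 1300 ((457.9287414550781, 204.6183624267578), (26.344547271728516, 71.18589782714844), 57.619319915771484)
holder 0.7 3159 ((453.23291015625, 333.48504638671875), (37.821388244628906, 96.42709350585938), 70.95337677001953)
nut 0.69 462 ((443.8000793457031, 213.6000213623047), (22.360679626464844, 27.72724151611328), 63.43495178222656)
tray 0.79 9780 ((233.2514190673828, 232.8843994140625), (89.10551452636719, 118.07240295410156), 81.25383758544922)
swivel 0.55 459 ((250.75001525878906, 246.25), (23.71708106994629, 22.76839828491211), 71.56504821777344)
swivel 0.36 10037 ((233.23373413085938, 232.7782745361328), (90.63406372070312, 118.28479766845703), 81.20945739746094)
valve 0.86 890 ((331.5, 263.0), (42.0, 27.0), 90.0)
vacfit 0.81 842 ((330.61767578125, 146.5294189453125), (25.223703384399414, 41.95866012573242), 14.03624439239502)
fixture 0.78 3663 ((442.1508483886719, 214.7294921875), (45.74890899658203, 121.55934143066406), 56.689369201660156)
1.05
```

View pics/topc1.png

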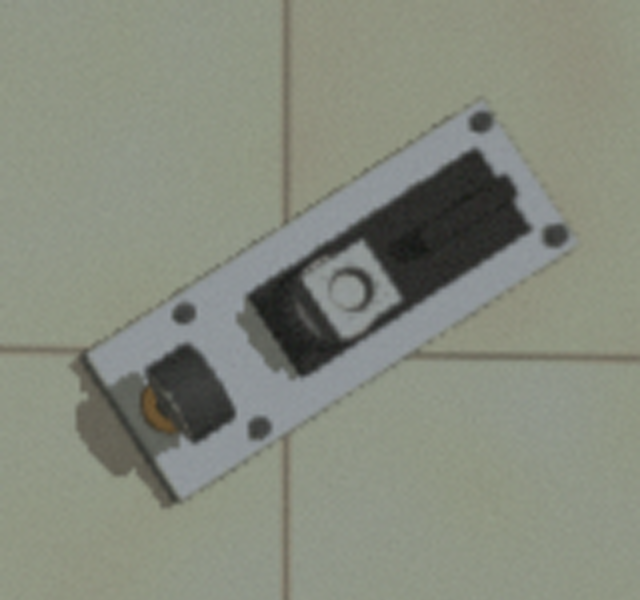

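```bash
python3 - <<'E'
from h import *
im=cv2.imread('pics/top0.png'); C=cam('top')
cor=np.array([[85,352],[483,98],[578,240],[180,503]])/4+[360,140]
P=back(cor,30,C); print(np.round(P,1))
e=[P[1]-P[0],P[2]-P[3]]; print([np.linalg.norm(a) for a in e],[np.degrees(np.arctan2(a[1],a[0])) for a in e], np.linalg.norm(P[2]-P[1]))
c=P.mean(0); d=(e[0]+e[1]); d/=np.linalg.norm(d); print('centre',c,'stud',c-10*d)
cv2.imwrite('pics/tray1.png',cv2.resize(im[170:300,160:310],None,fx=4,fy=4,interpolation=cv2.INTER_CUBIC))
g=back([np.array([350,288])/4+[360,140]],120,C);print('nut top hole',g)
q=np.array([[303,270],[363,240],[403,300],[345,338]])/4+[360,140]
Q=back(q,120,C);print(np.round(Q,1),Q.mean(0));
for i in range(4):
  a=Q[(i+1)%4]-Q[i];print(np.linalg.norm(a),np.degrees(np.arctan2(a[1],a[0])))
E
```

```text
[[ 518.  -107.7   30. ]
 [ 664.8 -331.2   30. ]
 [ 584.9 -384.2   30. ]
 [ 434.4 -161.1   30. ]]
[np.float64(267.4085088439757), np.float64(269.1040262036204)] [np.float64(-56.70196385346033), np.float64(-55.989382579584046)] 95.83122245071795
centre [ 550.50756242 -246.08626731   30.        ] stud [ 544.96558823 -237.76241471   30.        ]
nut top hole [[ 545.12741447 -237.22938765  120.        ]]
[[ 554.3 -212.6  120. ]
 [ 570.5 -244.1  120. ]
 [ 539.2 -265.   120. ]
 [ 518.8 -234.6  120. ]] [ 545.69879458 -239.05843876  120.        ]
35.408327064436186 -62.67528713298718
37.625082753183015 -146.29835250855248
36.58437672080132 123.84229704162618
41.67100972928977 31.78319748624253
```

View pics/tray1.png

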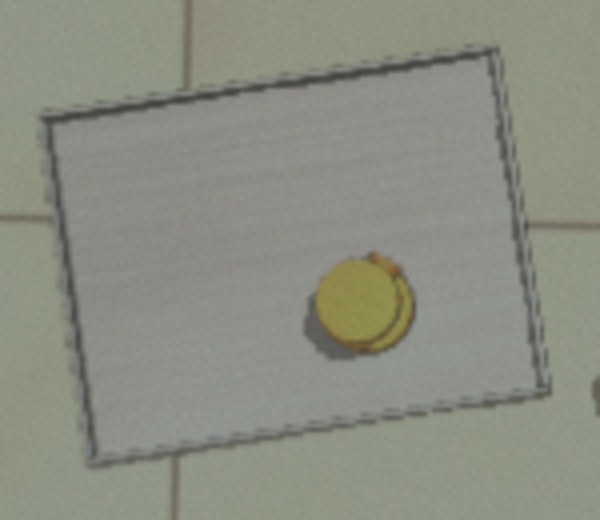

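```bash
python3 - <<'E'
from h import *
C=cam('top')
cor=np.array([[41,115],[496,48],[549,393],[90,464]])/4+[160,170]
P=back(cor,20,C); print(np.round(P,1)); print(P.mean(0))
for i in range(4):
  a=P[(i+1)%4]-P[i];print(np.linalg.norm(a),np.degrees(np.arctan2(a[1],a[0])))
print('swivel top',back([np.array([358,300])/4+[160,170]],68,C))
print('valve',back([[333,263]],128,C),'vac',back([[331,150]],90,C), back([[343,132]],60,C))
E
```

```text
[[577.9 364.9  20. ]
 [620.  111.7  20. ]
 [426.   78.6  20. ]
 [383.6 331.7  20. ]]
[501.88539358 221.72410898  20.        ]
256.6918076858514 -80.56780483372161
196.76951550756377 -170.32984649777944
256.6354715728188 99.50041930753463
197.07534033946519 9.686215894752337
swivel top [[473.62629668 180.42282318  68.        ]]
valve [[435.08711633   1.12329175 128.        ]] vac [[679.30311956   7.59894631  90.        ]] [[726.6088223  -18.82279284  60.        ]]
```

servo_tool([
  [[40,50,4,0,0,-0.12],[80,100,8,0,0,-0.25],[120,150,12,0,0,-0.38],[160,200,16,0,0,-0.5],[200,250,20,0,0,-0.63],[240,300,20,0,0,-0.76],[275,350,20,0,0,-0.9],[300,380,20,0,0,-1.05],[312,395,20,0,0,-1.2],[312,395,20,0,0,-1.35],[312,395,20,0,0,-1.35],[312,395,20,0,0,-1.35],[312,395,20,0,0,-1.35],[312,395,20,0,0,-1.35]],
])

```text
t: 2.45
tcp_pos: [543.5, -240.6, 251.5]
tcp_rot: [[-0.54, -0.0, -0.842], [0.842, -0.001, -0.54], [-0.001, -1.0, 0.0]]
wrist_force: [-0.4, 0.1, -0.3]
width: 85.6
```

```bash
python3 - <<'E'
from h import *
s=status.state(); print({k:np.round(v,3).tolist() for k,v in s.items()})
im=grab_frame('wrist'); cv2.imwrite('pics/wrist1.png',im); C=cam('wrist',s)
for n,z in dict(stud_top=110,nut_head=101,nut=48,holder_rib=65).items():
    for q in models.spot_point(n,'wrist')[:2]: print(n,np.round(q['at']),round(q['confidence'],2),np.round(back(q['at'],z,C)[0],1))
E
```

```text
{'t': 2.45, 'joint_positions': [0.13, 0.454, 0.32, 1.638, -0.157, 1.075, -2.077], 'dq': [0.005, -0.001, -0.003, -0.002, -0.004, 0.0, -0.007], 'effort': [-1.083, -63.364, 5.332, -27.568, -0.032, -0.002, 0.025], 'tcp_pos': [543.458, -240.573, 251.518], 'tcp_rot': [[-0.54, -0.0, -0.842], [0.842, -0.001, -0.54], [-0.001, -1.0, 0.0]], 'wrist_force': [-0.44, 0.064, -0.261], 'ft_torque': [0.005, -0.022, -0.033], 'width': 85.594}
stud_top [310. 224.] 0.68 [ 544.9 -232.   110. ]
nut_head [313. 218.] 0.73 [ 544.4 -235.3  101. ]
nut [314. 203.] 0.8 [ 544.3 -236.3   48. ]
holder_rib [514. 347.] 0.74 [ 277.1 -221.7   65. ]
holder_rib [312. 116.] 0.57 [ 589.6 -304.8   65. ]
```

View pics/wrist1.png

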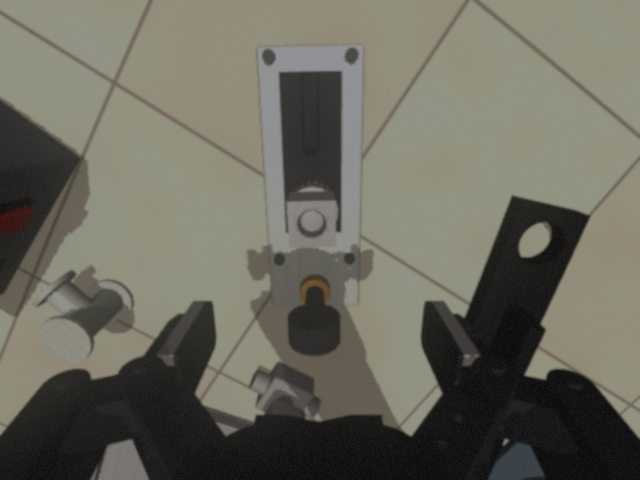

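```bash
python3 - <<'E'
import cv2
im=cv2.imread('pics/wrist1.png'); cv2.imwrite('pics/w1c.png',cv2.resize(im[170:270,250:380],None,fx=6,fy=6,interpolation=cv2.INTER_CUBIC))
E
```

```text
(no output)
```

View pics/w1c.png

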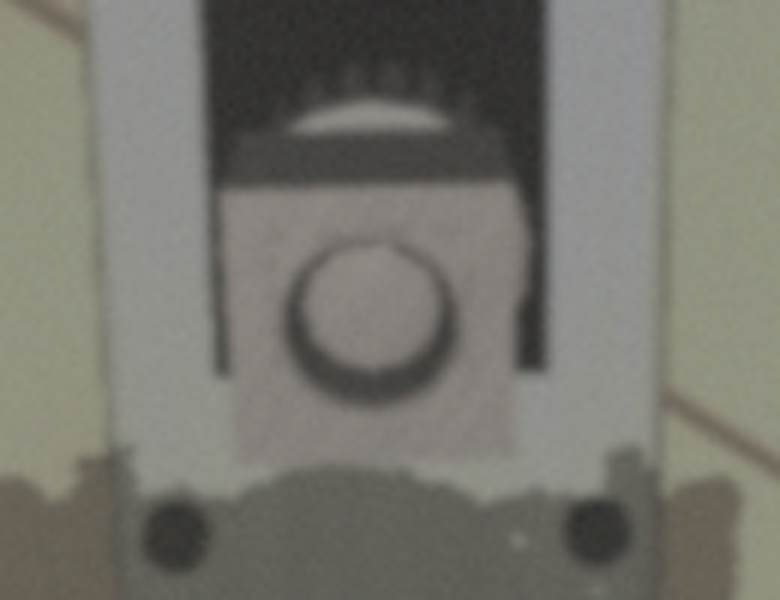

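```bash
python3 - <<'E'
from h import *
C=cam('wrist')
q=np.array([[218,188],[515,181],[517,455],[237,460]])/6+[250,170]
Q=back(q,120,C);print(np.round(Q,1),Q.mean(0))
for i in range(4):
  a=Q[(i+1)%4]-Q[i];print(np.linalg.norm(a),np.degrees(np.arctan2(a[1],a[0])))
print(back([np.array([372,322])/6+[250,170]],120,C), back([np.array([371,305])/6+[250,170]],110,C))
# fixture plate edges direction
f=np.array([[258,46],[363,45],[358,303],[273,303]]);F=back(f,30,C)
print(np.round(F,1));
for i in range(4):
  a=F[(i+1)%4]-F[i];print(np.linalg.norm(a),np.degrees(np.arctan2(a[1],a[0])))
c=F.mean(0); d=F[0]+F[1]-F[2]-F[3]; d/=np.linalg.norm(d); print(c-10*d)
E
```

```text
[[ 572.4 -239.   120. ]
 [ 540.4 -260.7  120. ]
 [ 519.1 -229.2  120. ]
 [ 550.7 -208.   120. ]] [ 545.65680828 -234.19719127  120.        ]
38.73959097440757 -145.92776042070415
37.99210613679507 123.98860015144346
38.03035132311369 33.78287141944979
37.80565872653977 -54.936150597264934
[[ 545.76333415 -234.41908592  120.        ]] [[ 545.7245567  -233.81591986  110.        ]]
[[ 665.8 -328.2   30. ]
 [ 585.  -381.    30. ]
 [ 437.8 -159.8   30. ]
 [ 519.5 -107.4   30. ]]
96.5175178144204 -146.82013177942304
265.66594375495094 123.63408725792296
97.01398220578912 32.68935615543244
264.8319773410964 -56.47112476915448
[ 546.49711602 -235.75974959   30.        ]
```

servo_tool([
  [[2,4.5,-40,0,0,0.027],[2,4.5,-80,0,0,0.027],[2,4.5,-115,0,0,0.027],[2,4.5,-145,0,0,0.027],[2,4.5,-160,0,0,0.027],[2,4.5,-166,0,0,0.027],[2,4.5,-166,0,0,0.027],[2,4.5,-166,0,0,0.027]],
])

```text
t: 3.5
tcp_pos: [547.1, -234.6, 86.2]
tcp_rot: [[-0.564, 0.001, -0.826], [0.826, -0.001, -0.564], [-0.001, -1.0, -0.001]]
wrist_force: [-0.2, -0.0, 0.1]
width: 85.8
```

```bash
python3 - <<'E'
from h import *
im=grab_frame('wrist'); cv2.imwrite('pics/wrist2.png',im)
print(status.state()['tcp_pos'])
E
```

```text
[ 547.23640119 -234.58883401   86.41497676]
```

View pics/wrist2.png

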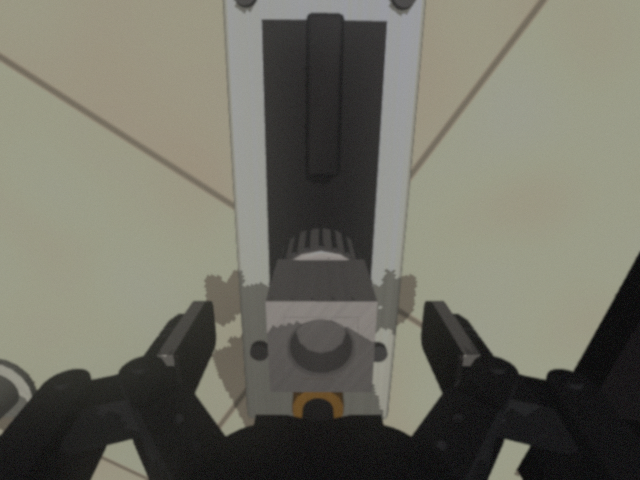

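```bash
python3 - <<'E'
from h import *
s=status.state();C=cam('wrist',s)
q=np.array([[267,301],[377,301],[380,391],[268,390],[321,341],[321,339]])
Q=back(q,120,C);R=np.array(s['tcp_rot']);print(np.round((Q-s['tcp_pos'])@R,1));print(Q[:4].mean(0))
E
```

```text
[[-17.7 -33.5 -17.1]
 [-17.7 -33.6  20.9]
 [ 20.8 -33.6  24.1]
 [ 20.3 -33.6 -18.4]
 [ -1.5 -33.6   1.6]
 [ -2.4 -33.6   1.6]]
[ 544.39993143 -234.73543323  120.        ]
```

servo_tool([
  [[-1.5,-1,-1,0,0,0],[-1.5,-1,-1,0,0,0],[-1.5,-1,-1,0,0,0],[-1.5,-1,-1,0,0,0],[-1.5,-1,-1,0,0,0],[-1.5,-1,-1,0,0,0],[-1.5,-1,-1,0,0,0],[-1.5,-1,-1,0,0,0]],
], gripper=-1, squeeze=60)

```text
t: 4.35
tcp_pos: [545.3, -235.2, 84.8]
tcp_rot: [[-0.564, 0.001, -0.826], [0.826, -0.0, -0.564], [-0.0, -1.0, -0.0]]
wrist_force: [-1.3, 0.2, 6.6]
width: 37.4
```

```bash
python3 - <<'E'
from h import *
im=grab_frame('wrist'); cv2.imwrite('pics/wrist3.png',im)
s=status.state(); print(s['tcp_pos'],s['tcp_rot'],s['joint_positions'],s['wrist_force'],s['ft_torque'],s['width'])
E
```

```text
[ 545.31815868 -235.18511401   84.75124193] [[-5.64356075e-01  5.98519755e-04 -8.25531261e-01]
 [ 8.25531376e-01 -8.70971395e-05 -5.64356217e-01]
 [-4.09679756e-04 -9.99999817e-01 -4.44943037e-04]] [ 0.17290316  0.6341793   0.24576801  1.8311425  -0.22515457  0.70275019
 -1.99671761] [-0.74145336  0.7298623   6.16236518] [ 0.08573097  0.35068737 -0.01516866] 37.24101644732195
```

View pics/wrist3.png

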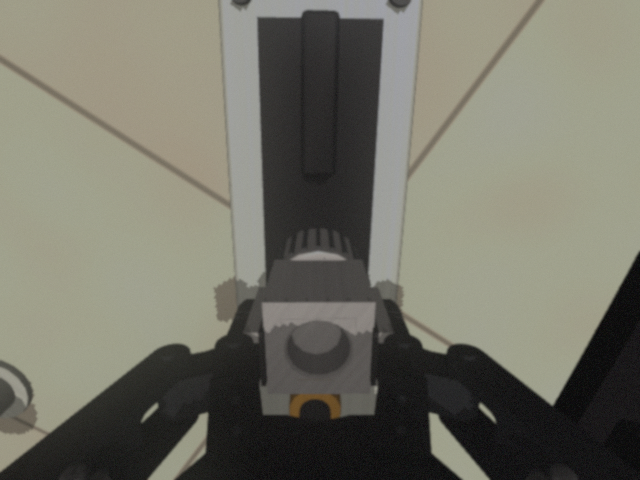

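servo_tool([
  [[0,0,1,0,0,0.06],[0,0,1.5,0,0,0.18],[0,0,1.9,0,0,0.3],[0,0,2.3,0,0,0.42],[0,0,2.7,0,0,0.54],[0,0,3.1,0,0,0.66],[0,0,3.5,0,0,0.78],[0,0,3.9,0,0,0.9],[0,0,4.2,0,0,1.0],[0,0,4.2,0,0,1.0]],
])

```text
t: 5.4
tcp_pos: [544.8, -235.5, 88.2]
tcp_rot: [[-1.0, -0.0, 0.03], [-0.03, 0.0, -1.0], [0.0, -1.0, -0.0]]
wrist_force: [0.0, -1.4, -2.2]
width: 37.1
```

```bash
python3 - <<'E'
from h import *
im=grab_frame('wrist'); cv2.imwrite('pics/wrist4.png',im)
s=status.state(); print(s['tcp_pos'],s['joint_positions'],s['wrist_force'],s['ft_torque'],s['width'])
E
```

```text
[ 544.82974082 -235.43506707   88.20905556] [ 0.35783724  0.6124907  -0.04511138  1.8212304   0.03968217  0.70915592
 -1.25374278] [-0.72896007 -1.50845596 -2.36673215] [-3.35034870e-01 -1.82505017e-04  5.01521596e-03] 37.241786595291295
```

View pics/wrist4.png

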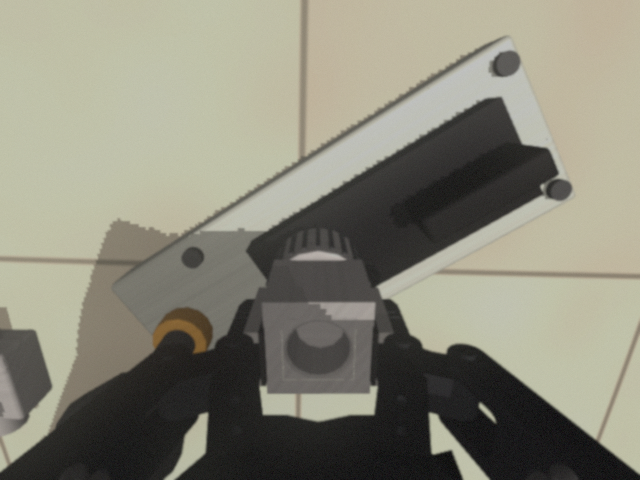

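servo_tool([
  [[0,0,0.4,0,0,0.12],[0,0,0.8,0,0,0.25],[0,0,1.2,0,0,0.37],[0,0,1.6,0,0,0.5],[0,0,2.0,0,0,0.63],[0,0,2.4,0,0,0.76],[0,0,2.8,0,0,0.89],[0,0,3.2,0,0,1.02],[0,0,3.7,0,0,1.15],[0,0,4.1,0,0,1.28],[0,0,4.5,0,0,1.4],[0,0,4.8,0,0,1.5],[0,0,4.8,0,0,1.5]],
])

```text
t: 6.75
tcp_pos: [546.0, -236.9, 93.3]
tcp_rot: [[-0.043, 0.002, 0.999], [-0.999, -0.002, -0.043], [0.001, -1.0, 0.002]]
wrist_force: [3.4, -5.2, -4.6]
width: 37.5
```

```bash
python3 - <<'E'
from h import *
s=status.state(); print(s['tcp_pos'],s['joint_positions'],s['wrist_force'],s['ft_torque'],s['width'])
E
```

```text
[ 545.96691653 -236.89384303   93.31782911] [ 0.63216792  0.63996242 -0.47716255  1.8047564   0.39754491  0.79085827
 -0.09060324] [ 3.43247154 -5.24742824 -4.5595764 ] [-1.19740361 -0.89238926 -0.02637291] 37.51390588966203
```

servo_tool([
  [[0,0,0.4,0,0,0.12],[0,0,0.8,0,0,0.25],[0,0,1.2,0,0,0.37],[0,0,1.6,0,0,0.5],[0,0,2.0,0,0,0.63],[0,0,2.4,0,0,0.76],[0,0,2.8,0,0,0.89],[0,0,3.2,0,0,1.02],[0,0,3.7,0,0,1.15],[0,0,4.1,0,0,1.28],[0,0,4.5,0,0,1.41],[0,0,4.9,0,0,1.54],[0,0,5.3,0,0,1.67],[0,0,5.7,0,0,1.8],[0,0,5.7,0,0,1.8]],
])

```text
t: 8.25
tcp_pos: [547.2, -235.6, 99.2]
tcp_rot: [[0.982, 0.004, -0.187], [0.187, 0.0, 0.982], [0.004, -1.0, -0.0]]
wrist_force: [6.4, -1.5, -1.7]
width: 37.3
```

```bash
python3 - <<'E'
from h import *
s=status.state(); print(s['tcp_pos'],s['tcp_rot'],s['joint_positions'],s['wrist_force'],s['ft_torque'],s['width'])
E
```

```text
[ 547.19587214 -235.58876817   99.22027279] [[ 9.82381966e-01  3.63518279e-03 -1.86848759e-01]
 [ 1.86848924e-01  2.97344045e-04  9.82388615e-01]
 [ 3.62672056e-03 -9.99993348e-01 -3.87124565e-04]] [ 0.89856528  0.76448591 -0.96250342  1.78927078  0.7438114   0.99379376
  1.39132428] [ 6.4152913  -1.54167706 -1.69248496] [-0.53295387 -1.58643854 -0.04515665] 37.33032180976191
```

servo_tool([
  [[0,0,3,0,0,0],[0,0,6,0,0,0],[0,0,10,0,0,0],[0,0,15,0,0,0],[0,0,20,0,0,0],[0,0,20,0,0,0]],
])

```text
t: 8.85
tcp_pos: [546.8, -234.4, 119.7]
tcp_rot: [[0.983, 0.003, -0.184], [0.184, 0.001, 0.983], [0.003, -1.0, 0.0]]
wrist_force: [3.9, 2.2, 1.0]
width: 37.5
```

```bash
python3 - <<'E'
from h import *
s=status.state(); print(s['tcp_pos'],s['wrist_force'],s['ft_torque'],s['width'])
cv2.imwrite('pics/wrist5.png',grab_frame('wrist'));cv2.imwrite('pics/side5.png',cv2.resize(grab_frame('side')[120:240,230:390],None,fx=4,fy=4))
E
```

```text
[ 546.83166644 -234.44856489  119.68765267] [3.94149628 2.22078423 1.03192994] [ 0.25373092 -1.22804866  0.02550287] 37.45010727901393
```

View pics/wrist5.png

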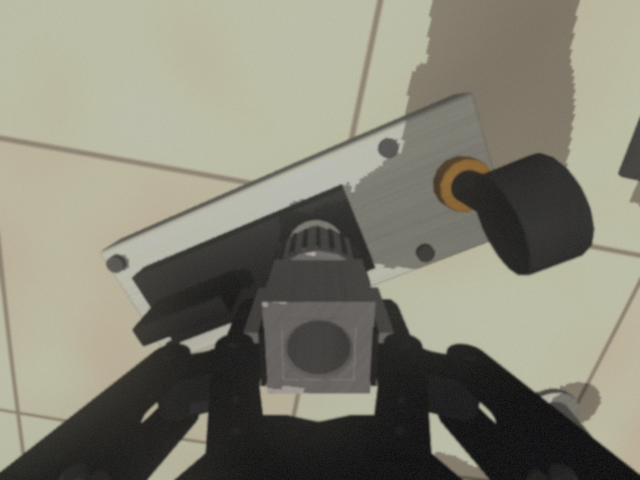

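View pics/side5.png

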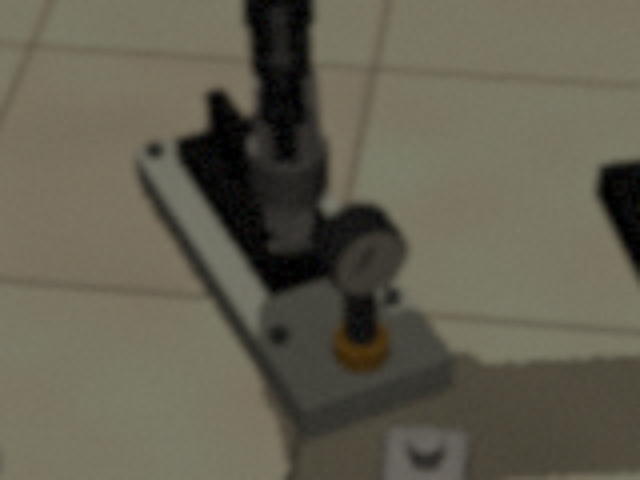

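servo_tool([
  [[0,0,25,0,0,0],[0,0,55,0,0,0],[0,0,85,0,0,0],[0,20,105,0,0,0],[2,55,110,0,0,0],[4,95,110,0,0,0],[6,135,110,0,0,0],[8,175,110,0,0,0],[10,215,110,0,0,0],[12,255,110,0,0,0],[12,295,110,0,0,0],[12,335,110,0,0,0],[12,370,110,0,0,0],[12,395,110,0,0,0],[12,412,110,0,0,0],[12,420,110,0,0,0],[12,420,110,0,0,0],[12,420,110,0,0,0]],
])

```text
t: 10.75
tcp_pos: [556.9, 183.7, 228.6]
tcp_rot: [[0.983, -0.001, -0.185], [0.185, -0.001, 0.983], [-0.001, -1.0, -0.001]]
wrist_force: [-0.8, -0.7, -1.6]
width: 37.1
```

```bash
python3 - <<'E'
from h import *
s=status.state(); print(s['tcp_pos'],s['tcp_rot'],s['joint_positions'],s['wrist_force'],s['width'])
cv2.imwrite('pics/wrist6.png',grab_frame('wrist'));cv2.imwrite('pics/top6.png',grab_frame('top'));cv2.imwrite('pics/side6.png',grab_frame('side'))
E
```

```text
[556.93109895 183.73469089 228.57889237] [[ 9.82736631e-01 -7.55378208e-04 -1.85008493e-01]
 [ 1.85007360e-01 -1.36530183e-03  9.82736187e-01]
 [-9.94929934e-04 -9.99998783e-01 -1.20198159e-03]] [ 0.21923961  0.60565386 -1.02249573  1.66058681  0.55034549  1.19412506
  0.82148116] [-0.75690799 -0.68339439 -1.63072401] 37.08562267522253
```

View pics/wrist6.png

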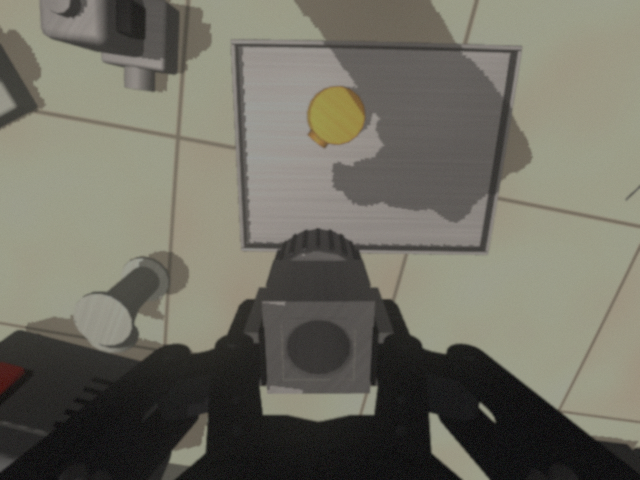

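View pics/top6.png

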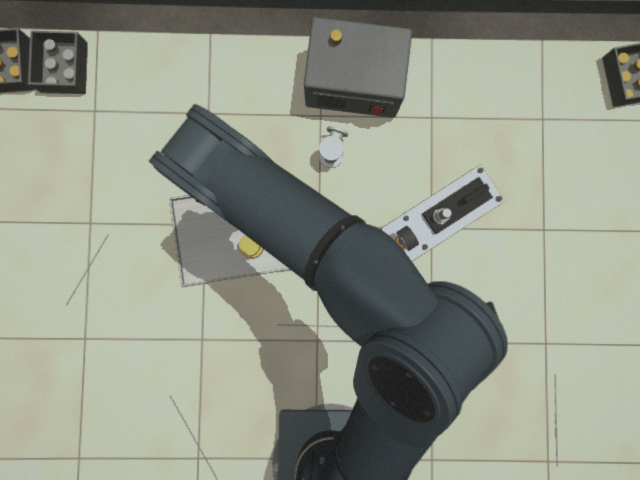

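View pics/side6.png

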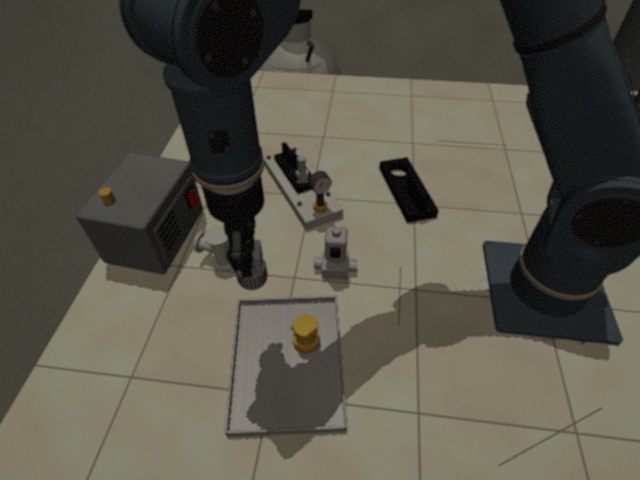

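```bash
python3 - <<'E'
from h import *
s=status.state();C=cam('wrist',s)
q=np.array([[234,41],[521,46],[488,252],[243,248]])
P=back(q,20,C);print(np.round(P,1),P.mean(0))
for i in range(4):
  a=P[(i+1)%4]-P[i];print(np.linalg.norm(a),np.degrees(np.arctan2(a[1],a[0])))
print(back([[336,115]],68,C))
E
```

```text
[[428.5  84.1  20. ]
 [384.4 336.1  20. ]
 [578.3 370.1  20. ]
 [621.3 115.9  20. ]] [503.13541184 226.58088418  20.        ]
255.87515720995884 99.92553847976647
196.82856487493322 9.949703009676226
257.8210286759665 -80.39816553470705
195.38078516227435 -170.61954994539096
[[474.17619839 183.18946599  68.        ]]
```

servo_tool([
  [[0,0,-30,0,0,0],[0,0,-65,0,0,0],[0,0,-100,0,0,0],[0,0,-130,0,0,0],[0,0,-155,0,0,0],[0,0,-170,0,0,0],[0,0,-178,0,0,0],[0,0,-182,0,0,0],[0,0,-182,0,0,0],[0,0,-182,0,0,0]],
])

```text
t: 11.9
tcp_pos: [557.7, 185.1, 47.9]
tcp_rot: [[0.983, 0.001, -0.186], [0.186, 0.001, 0.983], [0.001, -1.0, 0.0]]
wrist_force: [0.4, 0.5, -2.2]
width: 37.4
```

servo_tool([
  [[0,0,-1,0,0,0],[0,0,-2,0,0,0],[0,0,-3,0,0,0],[0,0,-3,0,0,0]],
])

```text
t: 12.3
tcp_pos: [557.1, 184.8, 44.0]
tcp_rot: [[0.983, -0.0, -0.186], [0.186, -0.0, 0.983], [-0.0, -1.0, -0.0]]
wrist_force: [0.4, -0.3, -1.9]
width: 37.5
```

servo_tool([
  [[0,0,-0.7,0,0,0],[0,0,-1.4,0,0,0],[0,0,-2,0,0,0],[0,0,-2,0,0,0]],
])

```text
t: 12.7
tcp_pos: [557.0, 184.8, 41.8]
tcp_rot: [[0.983, -0.0, -0.186], [0.186, -0.0, 0.983], [-0.0, -1.0, 0.0]]
wrist_force: [-0.8, 0.6, -2.4]
width: 37.4
```

```bash
python3 - <<'E'
from h import *
s=status.state(); print(s['tcp_pos'],s['wrist_force'],s['width'])
cv2.imwrite('pics/wrist7.png',grab_frame('wrist'));cv2.imwrite('pics/side7.png',cv2.resize(grab_frame('side')[210:360,180:380],None,fx=4,fy=4))
E
```

```text
[557.01730906 184.83316994  41.84139615] [-0.83728564  0.59953647 -2.362561  ] 37.40449088378263
```

View pics/side7.png

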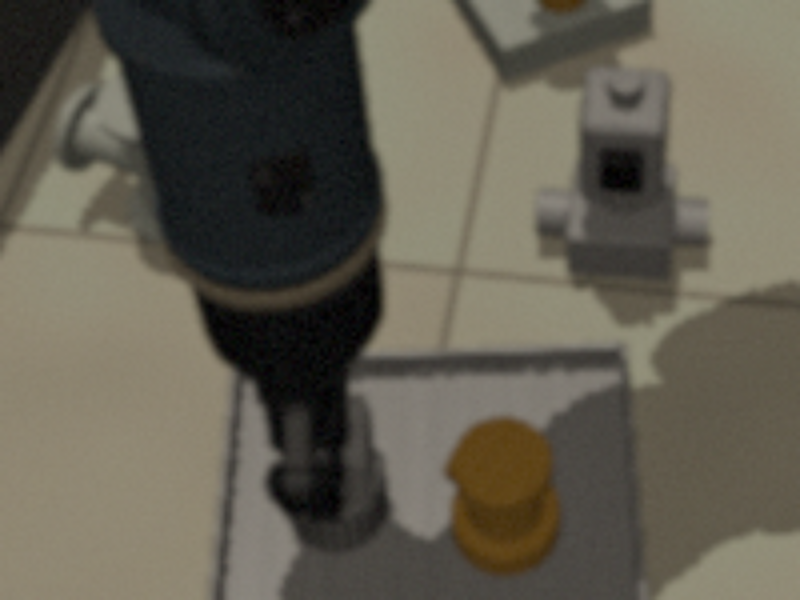

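servo_tool([
  [[0,0,-0.5,0,0,0],[0,0,-1,0,0,0],[0,0,-1,0,0,0]],
])

```text
t: 13.1
tcp_pos: [557.1, 184.8, 41.0]
tcp_rot: [[0.983, 0.0, -0.186], [0.186, -0.0, 0.983], [0.0, -1.0, -0.0]]
wrist_force: [-0.0, -0.5, -1.3]
width: 37.2
```

servo_tool([
  [[0,0,-0.5,0,0,0],[0,0,-1,0,0,0],[0,0,-1,0,0,0]],
])

```text
t: 13.4
tcp_pos: [557.3, 184.9, 40.9]
tcp_rot: [[0.983, 0.001, -0.186], [0.186, -0.0, 0.983], [0.001, -1.0, -0.0]]
wrist_force: [-3.1, -2.0, 10.1]
width: 37.2
```

servo_tool([
  [[0,0,0.3,0,0,0],[0,0,0.3,0,0,0],[0,0,0.3,0,0,0],[0,0,0.3,0,0,0],[0,0,0.3,0,0,0],[0,0,0.3,0,0,0]],
], gripper=0.7)

```text
t: 14.0
tcp_pos: [557.1, 184.9, 40.2]
tcp_rot: [[0.983, -0.0, -0.186], [0.186, 0.0, 0.983], [-0.0, -1.0, 0.0]]
wrist_force: [0.5, -0.4, -0.2]
width: 72.6
```

```bash
python3 - <<'E'
from h import *
s=status.state(); print(s['tcp_pos'],s['joint_positions'],s['wrist_force'],s['width'])
cv2.imwrite('pics/wrist8.png',grab_frame('wrist'))
E
```

```text
[557.08231983 184.87682791  40.22707608] [ 0.11606929  0.80853058 -0.85701192  1.85519466  0.800841    0.86550763
  0.61166659] [ 0.48183779 -0.35345442 -0.15020493] 72.64179139037327
```

View pics/wrist8.png

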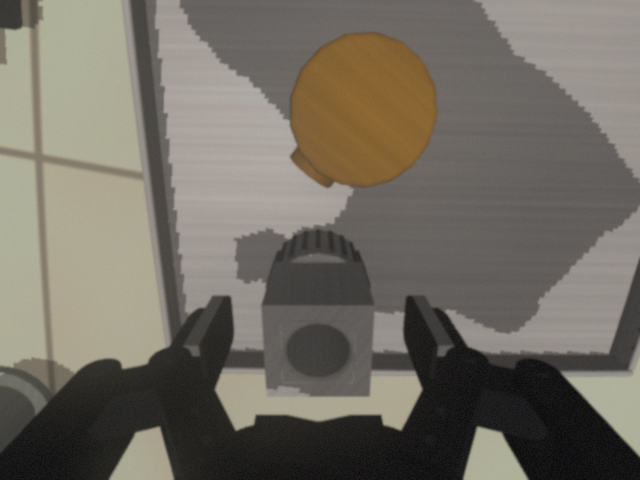

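servo_tool([
  [[0,0,20,0,0,0],[0,0,50,0,0,0],[0,0,90,0,0,0],[0,0,130,0,0,0],[0,-20,165,0,0,0],[2,-60,185,0,0,-0.1],[4,-100,190,0,0,-0.2],[6,-140,190,0,0,-0.3],[8,-180,190,0,0,-0.4],[10,-220,190,0,0,-0.5],[12,-260,190,0,0,-0.6],[14,-300,190,0,0,-0.7],[16,-340,190,0,0,-0.8],[18,-380,190,0,0,-0.9],[20,-415,190,0,0,-1.0],[22,-445,190,0,0,-1.1],[25,-467,190,0,0,-1.17],[25,-477,190,0,0,-1.17],[25,-477,190,0,0,-1.17],[25,-477,190,0,0,-1.17]],
])

```text
t: 16.05
tcp_pos: [582.2, -290.5, 230.3]
tcp_rot: [[0.557, -0.0, 0.83], [-0.83, 0.001, 0.557], [-0.001, -1.0, 0.001]]
wrist_force: [-0.4, 0.6, -0.4]
width: 72.2
```

```bash
python3 - <<'E'
from h import *
s=status.state(); print(s['tcp_pos'],s['tcp_rot'],s['joint_positions'],s['wrist_force'],s['width'])
im=grab_frame('wrist');cv2.imwrite('pics/wrist9.png',im);C=cam('wrist',s)
for q in models.spot_point('holder_rib','wrist')[:2]: print(np.round(q['at']),round(q['confidence'],2),np.round(back(q['at'],65,C)[0],1))
cv2.imwrite('pics/side9.png',grab_frame('side'))
E
```

```text
[ 582.18653722 -290.51522495  230.2713843 ] [[ 5.57286923e-01 -3.70748054e-05  8.30319989e-01]
 [-8.30319476e-01  1.08795132e-03  5.57286627e-01]
 [-9.24009020e-04 -9.99999407e-01  5.75517110e-04]] [ 0.79866096  0.61081176 -0.70700197  1.49130264  0.41137124  1.19224671
  0.61919799] [-0.38903376  0.61096263 -0.363862  ] 72.186076078951
[318. 239.] 0.56 [ 595.7 -311.8   65. ]
```

View pics/wrist9.png

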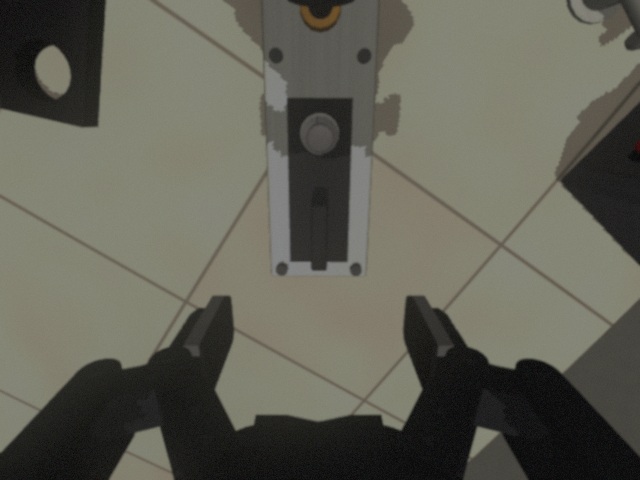

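View pics/side9.png

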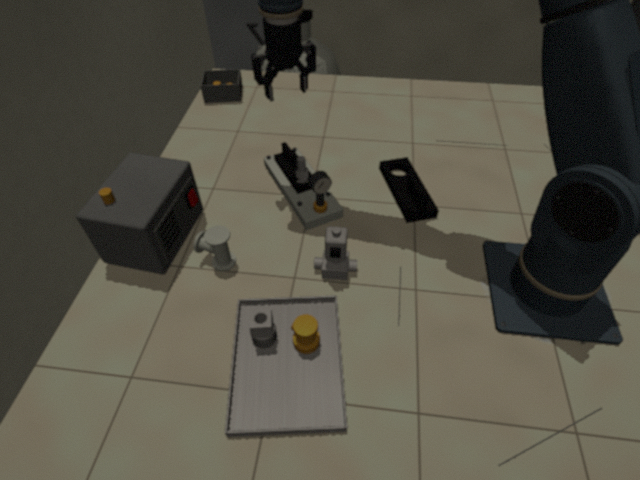

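```bash
python3 - <<'E'
import cv2
im=cv2.imread('pics/wrist9.png')[90:290,240:400]; im=cv2.convertScaleAbs(im,alpha=1.8,beta=20)
cv2.imwrite('pics/w9c.png',cv2.resize(im,None,fx=3,fy=3,interpolation=cv2.INTER_CUBIC))
E
```

```text
(no output)
```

View pics/w9c.png

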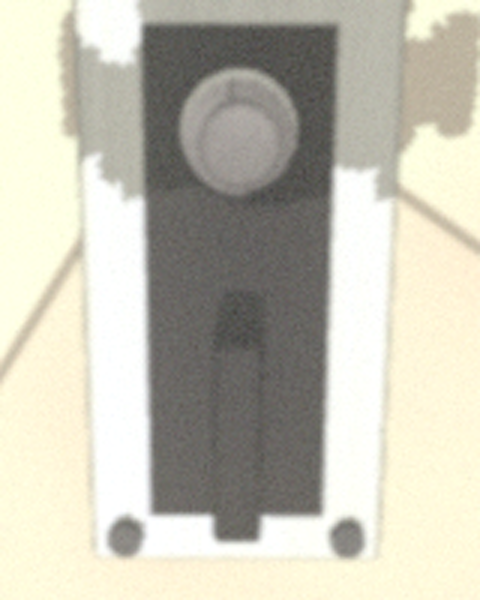

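```bash
python3 - <<'E'
from h import *
s=status.state();C=cam('wrist',s);R=np.array(s['tcp_rot'])
def f(p,z):
  P=back(np.array(p)/3+[240,90],z,C); print(np.round(P,1).tolist(),np.round((P-s['tcp_pos'])@R,1).tolist())
f([[215,350],[264,350],[216,540],[260,540]],82)
f([[240,293]],48)
f([[142,24],[336,26],[322,516],[150,514]],48)
f([[240,141]],110)
E
```

```text
[[572.4, -286.7, 82.0], [583.8, -279.1, 82.0], [604.5, -334.6, 82.0], [615.3, -327.3, 82.0]] [[-8.6, 148.6, -6.2], [-8.6, 148.6, 7.5], [49.0, 148.5, -6.2], [49.0, 148.5, 6.8]]
[[573.0, -274.8, 48.0]] [[-18.1, 182.6, 0.9]]
[[506.7, -226.1, 48.0], [552.8, -195.8, 48.0], [636.4, -321.0, 48.0], [589.3, -351.7, 48.0]] [[-95.6, 182.6, -27.0], [-95.0, 182.6, 28.2], [55.5, 182.5, 27.8], [54.8, 182.5, -28.4]]
[[545.8, -234.8, 110.0]] [[-66.6, 120.6, 0.6]]
```

servo_tool([
  [[2,-2.3,-30,0,0,0],[2,-2.3,-70,0,0,0],[2,-2.3,-105,0,0,0],[2,-2.3,-135,0,0,0],[2,-2.3,-158,0,0,0],[2,-2.3,-170,0,0,0],[2,-2.3,-176,0,0,0],[2,-2.3,-177,0,0,0],[2,-2.3,-177,0,0,0],[2,-2.3,-177,0,0,0]],
], gripper=0.1)

```text
t: 17.2
tcp_pos: [584.8, -294.6, 54.5]
tcp_rot: [[0.555, 0.002, 0.832], [-0.832, -0.001, 0.555], [0.002, -1.0, 0.001]]
wrist_force: [-0.0, -0.5, -0.6]
width: 46.9
```

```bash
python3 - <<'E'
from h import *
s=status.state(); print(s['tcp_pos'],s['wrist_force'],s['width'])
im=grab_frame('wrist');cv2.imwrite('pics/wrist10.png',cv2.convertScaleAbs(im,alpha=1.6,beta=20))
E
```

```text
[ 584.77277716 -294.61960979   54.48235956] [-0.04938372 -0.48960507 -0.63612901] 46.93033140432957
```

View pics/wrist10.png

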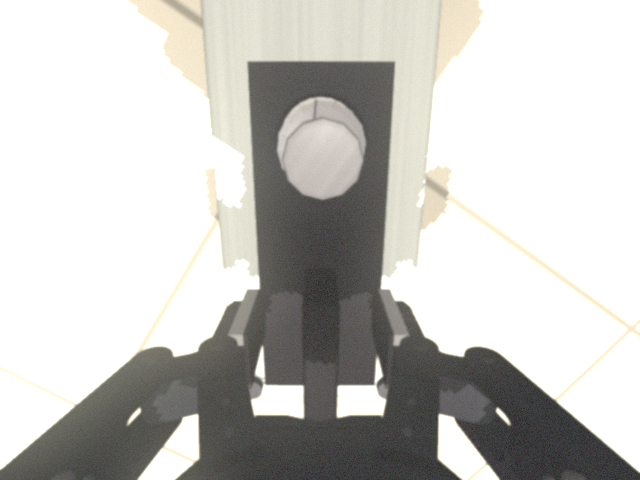

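servo_tool([
  [[0,0,-1,0,0,0],[0,0,-1,0,0,0],[0,0,-1,0,0,0],[0,0,-1,0,0,0],[0,0,-1,0,0,0],[0,0,-1,0,0,0],[0,0,-1,0,0,0],[0,0,-1,0,0,0]],
], gripper=-1, squeeze=80)

```text
t: 18.05
tcp_pos: [584.4, -294.5, 52.8]
tcp_rot: [[0.555, 0.001, 0.832], [-0.832, -0.0, 0.555], [0.001, -1.0, 0.0]]
wrist_force: [-1.4, -1.1, 5.3]
width: 13.1
```

servo_tool([
  [[0,0,3,0,0,0],[0,0,7,0,0,0],[0,0,12,0,0,0],[0,0,18,0,0,0],[0,0,20,0,0,0],[0,0,20,0,0,0]],
])

```text
t: 18.65
tcp_pos: [584.4, -294.6, 72.8]
tcp_rot: [[0.555, 0.001, 0.832], [-0.832, -0.0, 0.555], [0.001, -1.0, 0.0]]
wrist_force: [-0.0, 0.5, -2.3]
width: 12.6
```

```bash
python3 - <<'E'
from h import *
s=status.state(); print(s['tcp_pos'],s['wrist_force'],s['ft_torque'],s['width'])
im=grab_frame('wrist');cv2.imwrite('pics/wrist11.png',cv2.convertScaleAbs(im,alpha=1.6,beta=20))
im=grab_frame('side')[120:240,230:390];cv2.imwrite('pics/side11.png',cv2.convertScaleAbs(cv2.resize(im,None,fx=4,fy=4),alpha=1.6,beta=20))
E
```

```text
[ 584.35143933 -294.57332666   72.84226187] [-0.01023737  0.50350225 -2.33205895] [-0.06247779 -0.0101681   0.06943929] 12.594767612424297
```

View pics/wrist11.png

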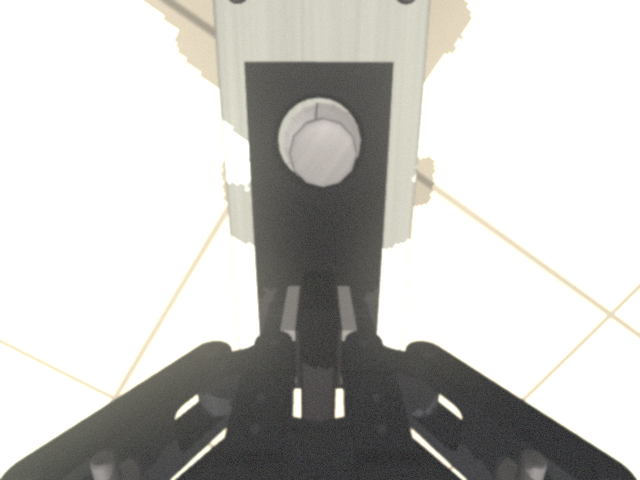

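View pics/side11.png

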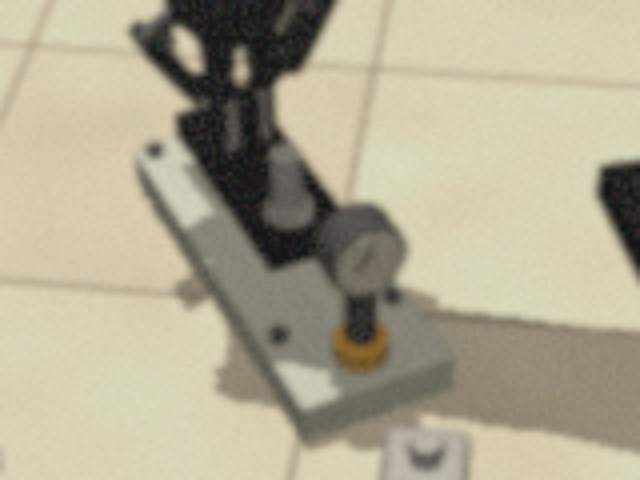

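servo_tool([
  [[0,0,20,0,0,0],[0,0,50,0,0,0],[0,0,80,0,0,0],[0,0,110,0,0,0],[0,0,140,0,0,0],[0,0,160,0,0,0],[-2,20,167,0,0,0.05],[-6,50,167,0,0,0.1],[-10,85,167,0,0,0.17],[-14,120,167,0,0,0.24],[-19,155,167,0,0,0.31],[-23,190,167,0,0,0.38],[-27,225,167,0,0,0.45],[-31,260,167,0,0,0.52],[-36,295,167,0,0,0.59],[-40,330,167,0,0,0.66],[-44,365,167,0,0,0.73],[-48,395,167,0,0,0.78],[-49,400,167,0,0,0.8],[-49,400,167,0,0,0.8]],
])

```text
t: 20.75
tcp_pos: [534.2, 107.0, 239.0]
tcp_rot: [[0.984, -0.001, 0.178], [-0.178, 0.0, 0.984], [-0.001, -1.0, -0.0]]
wrist_force: [0.9, -0.3, -2.3]
width: 12.9
```

servo_tool([
  [[-4,30,0,0,0,0.05],[-8,65,0,0,0,0.1],[-12,100,0,0,0,0.17],[-17,140,0,0,0,0.24],[-21,170,0,0,0,0.3],[-24,190,0,0,0,0.35],[-24,200,0,0,0,0.352],[-24,200,0,0,0,0.352],[-24,200,0,0,0,0.352]],
])

```text
t: 21.65
tcp_pos: [511.8, 303.8, 238.9]
tcp_rot: [[0.986, -0.0, -0.165], [0.165, -0.001, 0.986], [-0.0, -1.0, -0.001]]
wrist_force: [0.8, -0.4, -2.0]
width: 12.8
```

```bash
python3 - <<'E'
from h import *
s=status.state(); print(s['tcp_pos'],s['tcp_rot'],s['joint_positions'],s['wrist_force'],s['ft_torque'],s['width'])
for n in ['wrist','top','side']: cv2.imwrite(f'pics/{n}12.png',cv2.convertScaleAbs(grab_frame(n),alpha=1.4,beta=10))
E
```

```text
[511.79881929 303.77220559 238.89547782] [[ 9.86225288e-01 -1.38620706e-04 -1.65407561e-01]
 [ 1.65407181e-01 -1.47477544e-03  9.86224259e-01]
 [-3.80650112e-04 -9.99998903e-01 -1.43153197e-03]] [-0.0067723   0.60647982 -1.01798583  1.62362378  0.54300347  1.22287857
  0.59983527] [ 0.77276851 -0.39287865 -2.00208797] [-0.05314265 -0.01092095 -0.0584248 ] 12.847464271230265
```

View pics/wrist12.png

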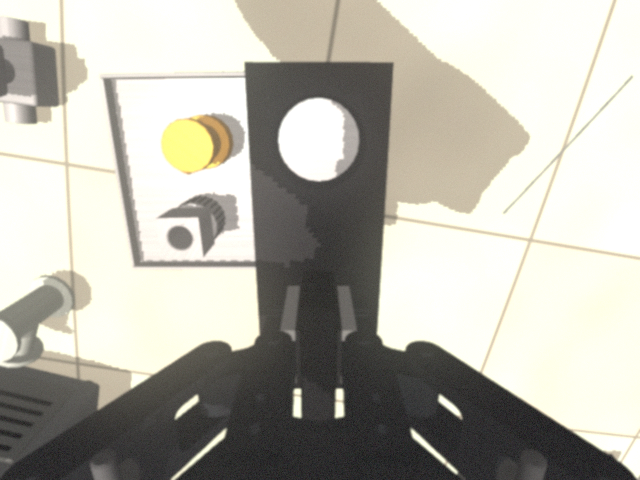

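View pics/side12.png

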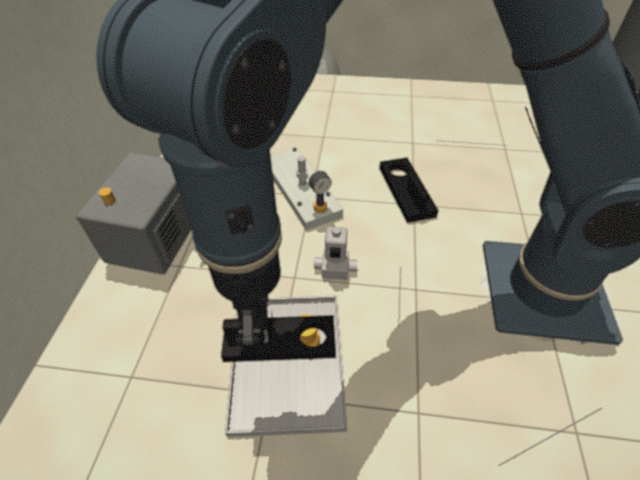

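View pics/top12.png

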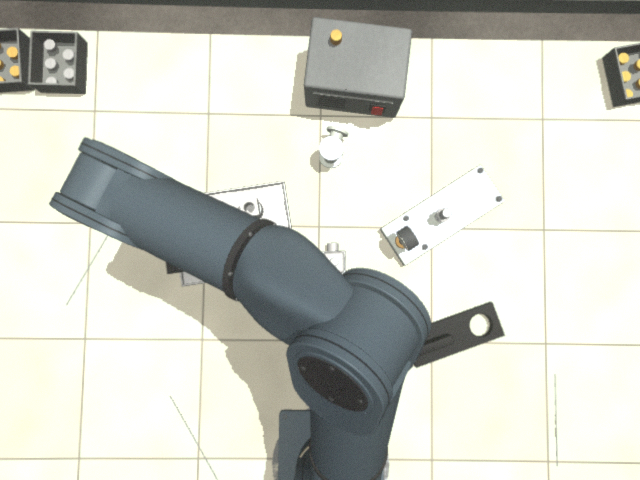

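servo_tool([
  [[0,0,-30,0,0,0],[0,0,-65,0,0,0],[0,0,-100,0,0,0],[0,0,-130,0,0,0],[0,0,-155,0,0,0],[0,0,-175,0,0,0],[0,0,-190,0,0,0],[0,0,-200,0,0,0],[0,0,-206,0,0,0],[0,0,-206,0,0,0],[0,0,-206,0,0,0]],
])

```text
t: 22.9
tcp_pos: [511.4, 305.9, 34.0]
tcp_rot: [[0.986, 0.001, -0.168], [0.168, 0.001, 0.986], [0.001, -1.0, 0.0]]
wrist_force: [0.3, -0.2, -2.1]
width: 13.3
```

```bash
python3 - <<'E'
from h import *
s=status.state(); print(s['tcp_pos'],s['tcp_rot'],s['wrist_force'],s['width'])
cv2.imwrite('pics/wrist13.png',cv2.convertScaleAbs(grab_frame('wrist'),alpha=1.4,beta=10))
im=grab_frame('side')[270:450,200:400];cv2.imwrite('pics/side13.png',cv2.convertScaleAbs(cv2.resize(im,None,fx=3.3,fy=3.3),alpha=1.4,beta=10))
E
```

```text
[511.43395834 305.87922309  33.98822263] [[ 9.85732390e-01  8.33977794e-04 -1.68318034e-01]
 [ 1.68317568e-01  6.01241179e-04  9.85732639e-01]
 [ 9.23278865e-04 -9.99999471e-01  4.52289790e-04]] [ 0.33504501 -0.17241683 -2.12409679] 13.337266700617223
```

View pics/wrist13.png

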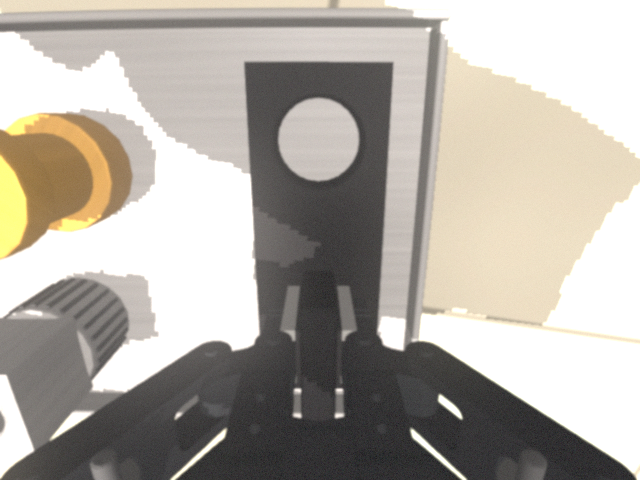

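View pics/side13.png

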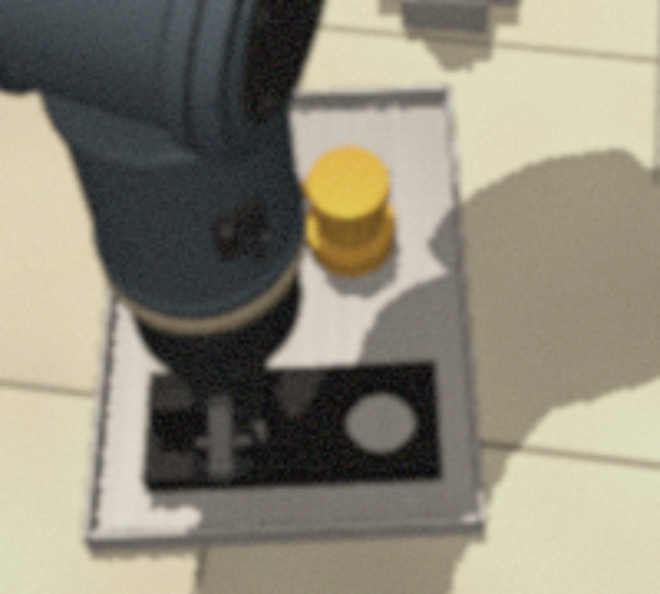

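Holder is inside the tray with margin to all four walls and clear of the nut and brass fitting. I'll lower it slowly now.

servo_tool([
  [[0,0,-1,0,0,0],[0,0,-2,0,0,0],[0,0,-3,0,0,0],[0,0,-4,0,0,0],[0,0,-5,0,0,0],[0,0,-5,0,0,0]],
])

```text
t: 23.6
tcp_pos: [511.0, 305.5, 28.1]
tcp_rot: [[0.986, -0.0, -0.168], [0.168, -0.0, 0.986], [-0.0, -1.0, -0.0]]
wrist_force: [-0.3, 0.3, -1.1]
width: 12.7
```

servo_tool([
  [[0,0,-0.5,0,0,0],[0,0,-1,0,0,0],[0,0,-1.5,0,0,0],[0,0,-1.5,0,0,0]],
])

```text
t: 24.0
tcp_pos: [511.1, 305.5, 26.8]
tcp_rot: [[0.986, -0.0, -0.168], [0.168, -0.0, 0.986], [-0.0, -1.0, -0.0]]
wrist_force: [0.6, 0.5, -2.1]
width: 12.8
```

servo_tool([
  [[0,0,-0.4,0,0,0],[0,0,-0.8,0,0,0],[0,0,-0.8,0,0,0]],
])

```text
t: 24.3
tcp_pos: [511.1, 305.6, 26.7]
tcp_rot: [[0.986, 0.001, -0.168], [0.168, -0.0, 0.986], [0.001, -1.0, -0.0]]
wrist_force: [-1.9, -2.3, 8.3]
width: 12.6
```

servo_tool([
  [[0,0,-0.4,0,0,0],[0,0,-0.8,0,0,0],[0,0,-0.8,0,0,0]],
])

```text
t: 24.6
tcp_pos: [511.2, 305.5, 26.7]
tcp_rot: [[0.986, 0.001, -0.168], [0.168, -0.0, 0.986], [0.001, -1.0, -0.001]]
wrist_force: [-3.2, -5.5, 16.7]
width: 12.8
```

servo_tool([
  [[0,0,0.9,0,0,0],[0,0,0.9,0,0,0]],
])

```text
t: 24.8
tcp_pos: [511.2, 305.6, 26.7]
tcp_rot: [[0.986, 0.001, -0.168], [0.168, -0.0, 0.986], [0.001, -1.0, -0.0]]
wrist_force: [-2.0, -3.3, 8.0]
width: 12.7
```

servo_tool([
  [[0,0,0.3,0,0,0],[0,0,0.3,0,0,0],[0,0,0.3,0,0,0],[0,0,0.3,0,0,0],[0,0,0.3,0,0,0],[0,0,0.3,0,0,0]],
], gripper=0.0)

```text
t: 25.4
tcp_pos: [511.1, 305.5, 26.3]
tcp_rot: [[0.986, -0.0, -0.168], [0.168, -0.0, 0.986], [-0.0, -1.0, 0.0]]
wrist_force: [-0.4, 0.2, 0.5]
width: 43.0
```

servo_tool([
  [[0,0,20,0,0,0],[0,0,50,0,0,0],[0,0,90,0,0,0],[0,0,130,0,0,0],[0,0,170,0,0,0],[0,0,200,0,0,0],[0,0,210,0,0,0],[0,0,210,0,0,0]],
])

```text
t: 26.2
tcp_pos: [511.5, 305.9, 237.6]
tcp_rot: [[0.986, 0.002, -0.168], [0.168, 0.001, 0.986], [0.002, -1.0, 0.001]]
wrist_force: [0.1, -0.6, -0.6]
width: 42.8
```

```bash
python3 - <<'E'
from h import *
s=status.state(); print(s['t'],s['tcp_pos'],s['wrist_force'],s['width'])
for n in ['wrist','side']: cv2.imwrite(f'pics/{n}14.png',cv2.convertScaleAbs(grab_frame(n),alpha=1.4,beta=10))
E
```

```text
26.2 [511.49560695 305.92174759 237.55621371] [ 0.06889885 -0.55034709 -0.63858001] 42.82798419956379
```

View pics/wrist14.png

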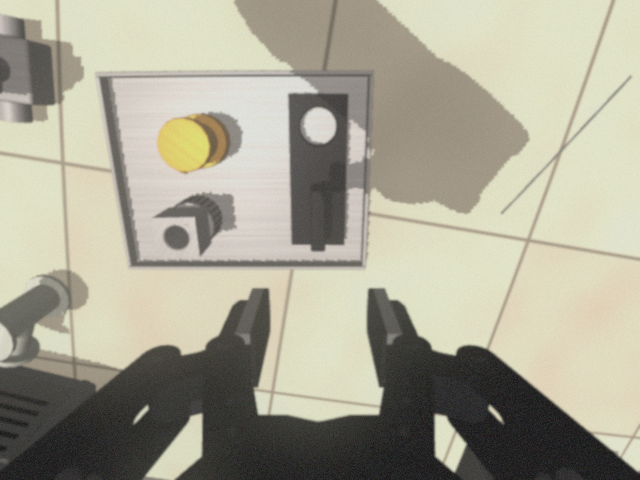

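View pics/side14.png

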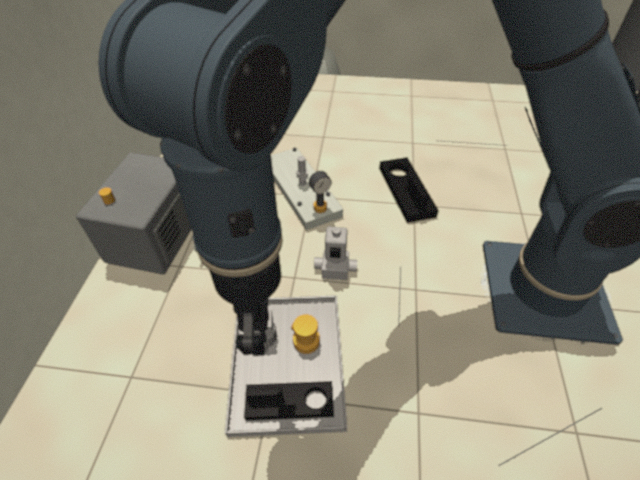

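```bash
python3 - <<'E'
from h import *
a=cv2.imread('pics/top0.png').astype(int); b=grab_frame('top').astype(int); 
for n,(x0,x1,y0,y1) in dict(vac=(315,355,120,175),valve=(318,350,240,285)).items():
    print(n,np.abs(a-b)[y0:y1,x0:x1].mean())
a=cv2.imread('pics/side0.png').astype(int); b=grab_frame('side').astype(int)
for n,(x0,x1,y0,y1) in dict(swivel=(285,325,310,355),valve=(312,360,222,282)).items():
    print(n,np.abs(a-b)[y0:y1,x0:x1].mean())
print(status.state()['t'],job.close_job())
E
```

```text
vac 39.96575757575758
valve 39.7125
swivel 23.940925925925924
valve 23.574305555555554
the job is handed in; nothing more can be done
26.4 None
```

The mean differences came out high everywhere, probably because exposure varies between pictures. I'll recheck the saved images with a brightness-independent match.

```bash
python3 - <<'E'
import cv2
def t(a,b,n,x0,x1,y0,y1):
    A=cv2.imread(a,0);B=cv2.imread(b,0);r=cv2.matchTemplate(B[y0-10:y1+10,x0-10:x1+10],A[y0:y1,x0:x1],cv2.TM_CCOEFF_NORMED)
    _,v,_,p=cv2.minMaxLoc(r);print(n,round(v,3),p[0]-10,p[1]-10)
t('pics/top0.png','pics/top12.png','vac top',317,352,125,172)
t('pics/side0.png','pics/side14.png','swivel side',290,322,314,353)
t('pics/side0.png','pics/side14.png','valve side',314,358,225,280)
t('pics/side0.png','pics/side9.png','vac side',195,238,222,272)
E
```

```text
vac top 0.987 0 0
swivel side 0.996 0 0
valve side 0.997 0 0
vac side 0.996 0 0
```

The job is done and handed in at 26.4 s, inside the 72 s limit.

- **Nut:** I unscrewed it about 4.3 rad anticlockwise, lifted it clear of the stud and stood it head up in the tray. I released it only after feeling contact, at about 10 N.
- **Holder:** I chose the smaller one, on the stud, and not the large black plate on the bench. I lifted it off by its rib and laid it flat in the tray, rib up. Contact reached about 17 N and I eased it to about 8 N before letting go.

**Last checks:** the final wrist and side pictures show the nut upright and the holder flat inside the tray walls. The gripper was empty about 210 mm above the holder.

**Bystanders:** my first comparison, on raw brightness, was inconclusive; I put it down to exposure changing between pictures. A brightness-independent match on the saved pictures gave zero pixels of shift for each:
- **Brass fitting and valve:** matched in the final side picture.
- **Vacuum fitting:** matched in the last saved top picture, just before the holder was set down. It was partly hidden in the final side view.

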